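# Gauge the drive screw's pitch with comb leaves

### The arm

A 6-joint arm with a two-finger parallel gripper is mounted at the origin on the work surface. World frame = base frame: x ahead of the robot, y to its left, z up, the work surface at z = 0. Lengths are in m, angles in degrees, forces in N, time in s.
With the tool pointing down it reaches from about 0.25 to 0.725 m from the base axis. Payload 9.7 kg.
Tool frame: the origin (TCP) lies at the very end of the fingers, on their centre line; the grasp point (between the pads) lies 19 mm behind it; z points along the fingers, y is the line along which they close (so a half turn about z gives the same grasp; the last joint's range is limited). The gripper opens to 85 mm and grips with 20 to 120 N. Pads are 22 mm wide; open, the fingers measure 114 mm over their backs; the gripper's body (76 mm by 85 mm) begins 54 mm behind the grasp point. The pads swing forward as they close: fully open they stand 13 mm farther back than shut.
Start: joints at [-66.119, 4.979, 10.078, 95.1, 0, 90], TCP at [0.223, -0.503, 0.193] pointing down, gripper open.
Joint ranges: [-179.16, 179.16], [-48.56, 103.87], [-65.8, 70.77], [-126.05, 130.52], [-82.76, 87.17], [-180, 180]. Speed limits (degrees/s): [127.2, 127.2, 147.25, 180, 180, 180].

### API

Orientations are given as [roll, pitch, yaw] about the fixed x, y, z axes, in that order (R = Rz(yaw) Ry(pitch) Rx(roll)).
In Python, from workcell import bot, viewer, finder gives the robot as it stands. The module is installed in compiled form; this text tells all that it offers.
- The arm moves only by the shell command python3 -m inch 'ROWS' [FORCE]. ROWS is JSON, a list that holds one entry, the list of rows, each a list of 7 numbers: the opening in per cent of the stroke, from 0 (shut) to 100 (fully open), then the shift along the tool's x, y, z in mm, then the turn, a rotation vector about the tool's x, y, z in degrees. In form: [[[grip, tx, ty, tz, ax, ay, az], ...]]. A call has 1 to 8 rows; each row shifts and turns the commanded pose from where the row before left it, along the tool's axes as they then stand; what a row does not reach is not made up. A row lasts 1/8 s, in which the tool goes at most 62.5 mm and 10.7 degrees, less where a joint would pass 70% of its speed; a pose out of reach is approached as far as the arm can. A call with a gripper value outside its range is refused whole. The fingers move at their own pace and stop on an object; FORCE is the grip in N (left out, the last holds). Time passes only in rows, so rows that do not move let the fingers close. It gives the time, the measured TCP pose, the force, the opening and the grip force at its end, in the units of the state.
- bot.get_obs(): the state, without advancing time (a new reading comes with each control period).
- viewer.camera(name): name is "scene" or "top"; returns a dict with "pixels" (400x640x3 uint8, red, green, blue), "vfov" (degrees; the focal length in pixels is half the picture's height over the tangent of half this angle, whatever the lens; pixels are square), "cx", "cy" (the principal point, pixels), "R" (3x3) and "t" (3): a world point X has camera coordinates R X + t. Camera axes: x right, y down, z forward; pixel columns grow to the right and rows downward; lengths in m; the calibration is good to about 2 mm. A picture is of the moment at which its call begins. There is no depth.
- bot.job_done(): hands the job in; it is judged then, once.
Trained networks look in the newest picture that a camera, given by its name, has taken for a name from the list of things; names that differ only in an ending like _2 or _b are one class to them, and where a whole thing is asked for, a point or a joint stands for the part that bears it (a point fixed in the world has none). Each returns a list of dicts, best first, with "conf" (0 to 1); they miss things now and then, are a little off and sometimes report something else, mostly with a low value. They report only what shows in the picture. A call takes as long as a camera call.
- finder.outline_of(camera, thing): "pixels" (400x640 bool, what is visible of it) and "extent" ([centre column, centre row, width, height] in pixels, round what is visible of it).
- finder.mark_of(camera, thing): "position" ([column, row] in pixels: a listed point, or the origin of a listed thing).
The state is a dict: "time": time; "q": joint angles; "qd": joint speeds; "joint_efforts": joint torques, N m; "ee_pos": TCP position; "tcp_rot": TCP orientation; "wrist_force": force on the tool from outside, world axes, zero at the start; "torque": the same for the moment, N m; "opening": finger opening in m; "grasp_force": force on a finger pad.
Only numpy, scipy, OpenCV 4.12 (cv2) and the standard library are available. Lean on these libraries where they do the work, as an engineer would, in place of code of your own. Each camera call takes 0.05 s, during which the arm holds its last target. There are 200 camera calls.

### The job

Find which of the three comb leaves in the black tray fits the thread of the drive screw beside the aluminium rest: lay a leaf flat on the rest, push its teeth lightly against the thread and feel it along until it goes fully home between the ridges or proves not to fit, and lay a leaf that does not fit back flat in the tray. Leave the one that fits lying flat on the rest, fully home in the thread, with the other two in the tray. Never press a leaf on a screw harder than 25 N, and leave the brass nut, the clear cylinder and the white elbow where they stand.

Things in the scene. Friction and masses are not known exactly. Their poses are not given: they have to be found in the camera images.
- leaf_a: unmarked comb leaf of 6 mm steel lying flat. Origin: under the middle of the straight edge its teeth stand on; z up; teeth point to +y and reach half a pitch (4 to 6 mm) past that edge. Head y = -26 to 0 mm, 64 mm wide (x); tail to y = -66 mm, 36 wide. Black grip block on the tail: centre y = -46 mm, 20 mm along y, 30 along x, from z = 6 to 36 mm. 0.16 kg. Starts in any compartment of the tray
- leaf_b: as leaf_a in all but comb pitch. The three pitches are 8, 10 and 12 mm; which leaf has which is not told, and the leaves' order in the tray changes
- leaf_c: as leaf_a in all but comb pitch. A fitting leaf in step with the thread goes in with 0.4 mm play at each flank till its straight edge meets the crests; off step, or with another pitch, it stops at the crests 4 to 6 mm short
- stand: dark steel bed plate (x -108 to 108 mm, y -114 to 170), fixed. Origin on the bench under the axis of the screw to be gauged, midway along it; x along the screws, z up. On it an aluminium rest, flat top 57 mm above the origin, x -70 to 70, y -113 to -29 mm. The crests facing the rest stand at y = -25 mm: a leaf fully home has its origin at y = -25, z = 57 mm, its axes parallel to the stand's
- screw_a: steel drive screw with trapezoidal thread, strapped on two V-blocks; one of three side by side on the stand, at stand y = 0 (to be gauged), 65 and 130 mm; the order changes. Origin midway under the V-blocks, 10 mm above the bench; x along the screw. Thread 50 mm in diameter, 132 long, its axis 60 mm above the bench. V-blocks at 77 to 99 mm either side of the middle, 84 mm high over the bench
- screw_b: as screw_a in all but thread pitch. Pitches are 8, 10 and 12 mm, one each, which is not told; thread depth is half the pitch
- screw_c: as screw_a in all but thread pitch. Each screw lies up to 6 mm off centre along x in its V-blocks, either way, so where its ridges stand is not known; it is clamped and does not turn or slide
- tray: black plastic tray fixed on the bench, 266 x 104 x 12 mm (x, y, z), walls 4 mm, floor 4 mm thick, three compartments side by side along x, centred at x = -87, 0 and 87 mm. Origin: middle of its underside, z up. Leaves start within 0.1 rad of the tray's axes, origins about 30 mm to +y of a compartment's centre
- nut: bystander: brass flanged drive nut standing on its flange, 84 mm flange, 45 mm high, 0.9 kg. Origin: middle of its underside
- cylinder: bystander: clear plastic cylinder, 72 mm in diameter, 85 mm high, open at the top. Origin: middle of its underside
- elbow: bystander: white plastic pipe elbow standing on one socket, about 50 mm wide and 75 mm high. Origin: middle of its underside

How it is judged (in metres and radians):
At the end, for the whole second after the job is handed in: One leaf lies flat and at rest on the aluminium rest, fully home in the thread beside it (its straight edge within 1.8 mm of the crests, parallel within 0.06 rad, its middle within 40 mm of the screw's middle); the other two leaves lie flat on the tray's floor (((y of leaf_a in the frame of stand between -0.0268 and -0.0232 m and x of leaf_a in the frame of stand between -0.04 and 0.04 m and z of leaf_a in the frame of stand between 0.054 and 0.06 m and angle between leaf_a's own z axis and vertical below 0.06 rad and angle between the x axis of leaf_a and the x axis of stand, either way round below 0.06 rad and linear speed of leaf_a below 0.01 m/s and (y of leaf_b in the frame of tray between -0.05 and 0.05 m and x of leaf_b in the frame of tray between -0.13 and 0.13 m and z of leaf_b in the frame of tray between 0.001 and 0.007 m and angle between leaf_b's own z axis and vertical below 0.06 rad and linear speed of leaf_b below 0.01 m/s) and (y of leaf_c in the frame of tray between -0.05 and 0.05 m and x of leaf_c in the frame of tray between -0.13 and 0.13 m and z of leaf_c in the frame of tray between 0.001 and 0.007 m and angle between leaf_c's own z axis and vertical below 0.06 rad and linear speed of leaf_c below 0.01 m/s)) or (y of leaf_b in the frame of stand between -0.0268 and -0.0232 m and x of leaf_b in the frame of stand between -0.04 and 0.04 m and z of leaf_b in the frame of stand between 0.054 and 0.06 m and angle between leaf_b's own z axis and vertical below 0.06 rad and angle between the x axis of leaf_b and the x axis of stand, either way round below 0.06 rad and linear speed of leaf_b below 0.01 m/s and (y of leaf_a in the frame of tray between -0.05 and 0.05 m and x of leaf_a in the frame of tray between -0.13 and 0.13 m and z of leaf_a in the frame of tray between 0.001 and 0.007 m and angle between leaf_a's own z axis and vertical below 0.06 rad and linear speed of leaf_a below 0.01 m/s) and (y of leaf_c in the frame of tray between -0.05 and 0.05 m and x of leaf_c in the frame of tray between -0.13 and 0.13 m and z of leaf_c in the frame of tray between 0.001 and 0.007 m and angle between leaf_c's own z axis and vertical below 0.06 rad and linear speed of leaf_c below 0.01 m/s)) or (y of leaf_c in the frame of stand between -0.0268 and -0.0232 m and x of leaf_c in the frame of stand between -0.04 and 0.04 m and z of leaf_c in the frame of stand between 0.054 and 0.06 m and angle between leaf_c's own z axis and vertical below 0.06 rad and angle between the x axis of leaf_c and the x axis of stand, either way round below 0.06 rad and linear speed of leaf_c below 0.01 m/s and (y of leaf_a in the frame of tray between -0.05 and 0.05 m and x of leaf_a in the frame of tray between -0.13 and 0.13 m and z of leaf_a in the frame of tray between 0.001 and 0.007 m and angle between leaf_a's own z axis and vertical below 0.06 rad and linear speed of leaf_a below 0.01 m/s) and (y of leaf_b in the frame of tray between -0.05 and 0.05 m and x of leaf_b in the frame of tray between -0.13 and 0.13 m and z of leaf_b in the frame of tray between 0.001 and 0.007 m and angle between leaf_b's own z axis and vertical below 0.06 rad and linear speed of leaf_b below 0.01 m/s)))); the robot touches nothing.
It fails at once if a leaf is pressed on a screw with more than 25 N (contact force between any of leaf_a, leaf_b, leaf_c and screw_a above 25 N or contact force between any of leaf_a, leaf_b, leaf_c and screw_b above 25 N or contact force between any of leaf_a, leaf_b, leaf_c and screw_c above 25 N).
It fails at once if the nut, the cylinder or the elbow is moved by more than 30 mm (distance of any of nut, cylinder, elbow from where it was at the start of the episode above 0.03 m).
It also fails if it takes over 72 s, if anything falls off the work surface, if the arm or the gripper's body presses on something with over 40 N, if the wrist force passes 120 N, or if a joint passes its speed limit or range.

## Working session

There is one attempt and no reset: what is moved stays moved. The work goes in short steps, Python scripts to look and compute and a shell command to move; the robot and the scene stay as the last step left them, time stands still between calls to the robot, and variables do not carry over. Pictures are saved under pics/ and viewed, at most 10 in all, crops included, and the job is handed in when it is done.

```bash
mkdir -p pics; cat > h.py <<'E'
import numpy as np, cv2
from workcell import bot, viewer, finder
def ray(c,px,z):
    f=200/np.tan(np.radians(c["vfov"]/2)); R=np.array(c["R"]);t=np.array(c["t"])
    d=R.T@np.array([(px[0]-c["cx"])/f,(px[1]-c["cy"])/f,1]); o=-R.T@t
    return o+d*(z-o[2])/d[2]
def proj(c,X):
    f=200/np.tan(np.radians(c["vfov"]/2)); p=np.array(c["R"])@np.array(X)+np.array(c["t"])
    return [c["cx"]+f*p[0]/p[2],c["cy"]+f*p[1]/p[2]]
def save(c,n,crop=None,s=1):
    im=c["pixels"][:,:,::-1]
    if crop: im=im[crop[1]:crop[3],crop[0]:crop[2]]
    cv2.imwrite("pics/"+n,cv2.resize(im,None,fx=s,fy=s,interpolation=cv2.INTER_CUBIC))
E
python3 - <<'E'
from h import *
for n in("top","scene"):
    c=viewer.camera(n); save(c,n+"0.png"); 
    print(n,c["vfov"],c["cx"],c["cy"],np.round(-np.array(c["R"]).T@np.array(c["t"]),3))
    for th,z in(("leaf_a",.005),("stand",0),("screw_a",.01),("tray",0),("nut",0),("cylinder",0),("elbow",0)):
        for r in finder.mark_of(n,th)[:3 if th[-2]=='_' else 1]: print(th,round(r["conf"],2),np.round(r["position"],1),np.round(ray(c,r["position"],z),4))
print(bot.get_obs())
E
```

```text
top 56.07190616632635 309.75921311103593 194.66569116543258 [0.557 0.093 0.863]
leaf_a 0.93 [450.9 273.8] [ 0.4263 -0.2394  0.005 ]
leaf_a 0.74 [454.5 194.4] [ 0.6072 -0.249   0.005 ]
leaf_a 0.72 [453.5 229.3] [ 0.5272 -0.2461  0.005 ]
stand 0.65 [309.2 245.8] [0.4855 0.0835 0.    ]
screw_a 0.95 [251.1 236. ] [0.5068 0.2151 0.01  ]
screw_a 0.84 [280.  241.3] [0.4956 0.1497 0.01  ]
screw_a 0.81 [307.7 245.8] [0.4862 0.087  0.01  ]
tray 0.82 [464.8 232.3] [ 0.5205 -0.2742  0.    ]
nut 0.93 [342.4 129.8] [0.7546 0.0097 0.    ]
cylinder 0.77 [283.9 118. ] [0.7802 0.1461 0.    ]
elbow 0.71 [161.8 225. ] [0.5287 0.4205 0.    ]
scene 52.314175068706774 320.6168003982315 199.22408532100755 [ 1.492 -0.143  0.7  ]
leaf_a 0.84 [202.5 185.9] [ 0.4279 -0.2447  0.005 ]
leaf_a 0.73 [204.7 207.4] [ 0.5381 -0.2403  0.005 ]
leaf_a 0.56 [201.3 219.3] [ 0.5897 -0.2502  0.005 ]
stand 0.94 [315.1 181.8] [0.4814 0.0903 0.    ]
screw_a 0.97 [315.5 179.7] [0.485  0.0908 0.01  ]
screw_a 0.78 [355.1 177.5] [0.5027 0.2116 0.01  ]
screw_a 0.74 [334.7 176.4] [0.4816 0.1525 0.01  ]
tray 0.67 [190.6 205. ] [ 0.51   -0.2797  0.    ]
nut 0.74 [309.6 249.1] [0.7682 0.0083 0.    ]
cylinder 0.95 [362.9 240.9] [0.7716 0.1463 0.    ]
elbow 0.76 [422.8 177.5] [0.5395 0.4213 0.    ]
{'time': 0.8, 'q': array([-6.61175921e+01,  4.97826271e+00,  1.00780855e+01,  9.51006435e+01,
       -1.48696234e-03,  9.00004375e+01]), 'qd': array([-0.07976193, -0.070192  , -0.00082152,  0.02906505,  0.07312442,
       -0.0075904 ]), 'joint_efforts': array([ 8.05671971e-04, -5.20055759e+01,  4.64833295e+01,  1.51004297e-03,
       -7.67847609e-06, -2.03376925e-05]), 'ee_pos': array([ 0.22266009, -0.5028986 ,  0.19278911]), 'tcp_rot': array([-1.79999179e+02,  1.48696860e-03,  2.38819705e+01]), 'wrist_force': array([ 0.4008683 , -0.43488506,  0.3664286 ]), 'torque': array([ 0.03433061, -0.00226818, -0.02267226]), 'grasp_force': 0.0, 'opening': 0.0853695057960353}
```

```bash
python3 - <<'E'
from h import *
c=viewer.camera("top"); save(c,"t1.png",(210,140,510,340),2.66)
for n in("top","scene"):
  viewer.camera(n)
  for r in finder.outline_of(n,"leaf_a")[:4]: print(n,r["conf"],r["extent"],cv2.minAreaRect(np.argwhere(r["pixels"])[:,::-1].astype(np.float32)))
E
```

```text
top 0.91 [468.9, 197.8, 37.6, 31.0] ((470.0758972167969, 197.2860107421875), (33.62189865112305, 28.132610321044922), 3.5763344764709473)
top 0.77 [464.5, 273.2, 35.7, 29.5] ((464.6968688964844, 272.86651611328125), (32.58212661743164, 28.872045516967773), 2.726310968399048)
top 0.69 [467.4, 233.7, 30.3, 29.3] ((467.6024475097656, 235.87295532226562), (32.68340301513672, 28.06608009338379), 5.19442892074585)
scene 0.89 [192.3, 201.9, 27.8, 17.7] ((191.6538543701172, 201.23077392578125), (24.906749725341797, 18.238801956176758), 11.309932708740234)
scene 0.88 [192.3, 185.2, 23.3, 21.5] ((193.64999389648438, 184.5500030517578), (23.315736770629883, 14.342246055603027), 4.39870548248291)
scene 0.78 [188.9, 219.3, 35.2, 25.0] ((187.87838745117188, 221.22975158691406), (28.112226486206055, 19.89227867126465), 9.462323188781738)
```

View pics/t1.png

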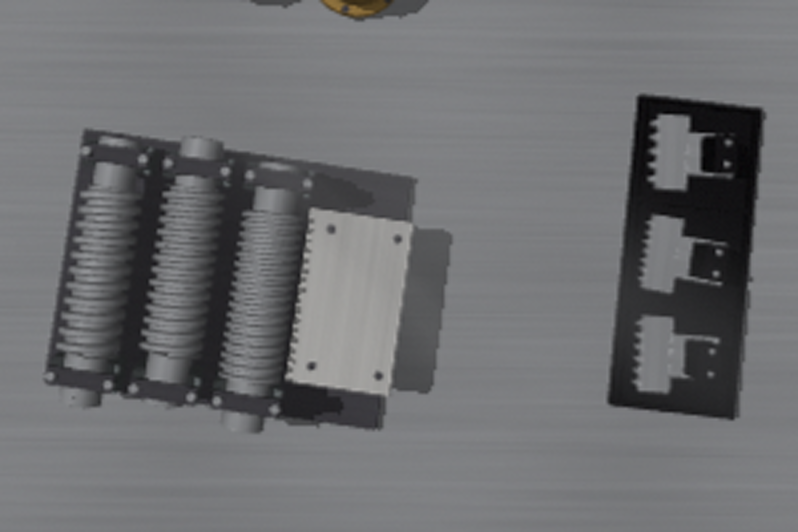

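View pics/scene0.png

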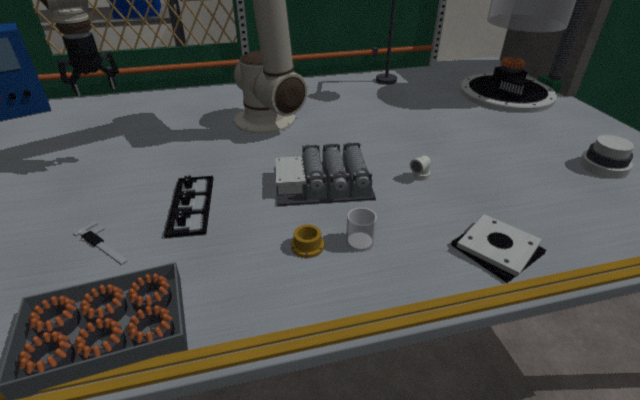

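The top view shows the stand, with the rest on its right and the gauged screw (fine thread) beside it, and the tray at right. The leaf teeth point left (world +y). I'll zoom in on the teeth and corners.

```bash
python3 - <<'E'
from h import *
c=viewer.camera("top")
a=c["pixels"][180:305,225:370,::-1]; b=c["pixels"][172:302,436,::-1]
A=cv2.resize(a,None,fx=4,fy=4,interpolation=cv2.INTER_CUBIC)
B=cv2.resize(c["pixels"][175:300,435:490,::-1],None,fx=4,fy=4,interpolation=cv2.INTER_CUBIC)
cv2.imwrite("pics/z2.png",np.clip(np.hstack([A,B]).astype(float)*1.3,0,255))
E
```

```text
[ WARN:0@0.774] global loadsave.cpp:1063 imwrite_ Unsupported depth image for selected encoder is fallbacked to CV_8U.
```

View pics/z2.png

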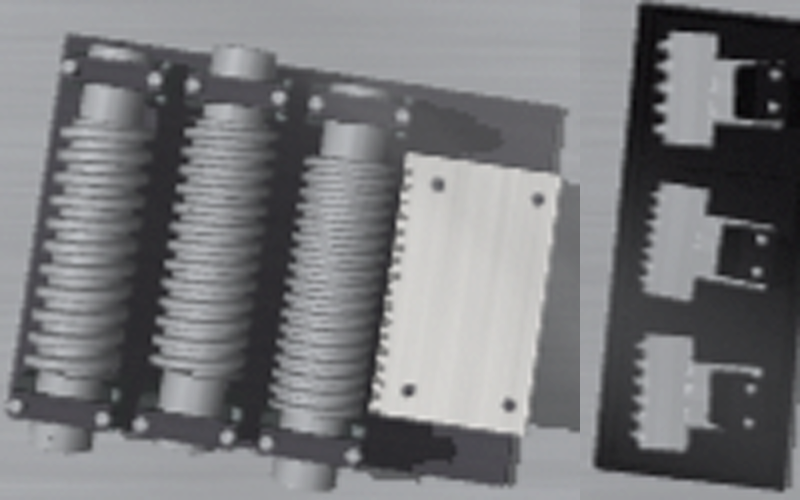

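Zoomed: rest corners at about (407,153), (560,176), (523,436) and (370,413). The leaves, top to bottom, look like pitches 12, 8 and 10. I'll measure these numerically.

```bash
python3 - <<'E'
from h import *
from scipy.ndimage import map_coordinates
from scipy.signal import detrend
c=viewer.camera("top"); g=cv2.cvtColor(c["pixels"],cv2.COLOR_RGB2GRAY).astype(float)
zz=lambda x,y:(225+x/4-.4,180+y/4-.4)
P=[ray(c,zz(*p),.057) for p in((407,153),(560,176),(523,436),(370,413))]
print(np.round(P,4)); 
print([round(np.linalg.norm(P[i]-P[i-1]),4) for i in range(4)])
ctr=np.mean(P,0); ux=P[0]+P[1]-P[2]-P[3]; ux/=np.linalg.norm(ux); uy=P[0]+P[3]-P[1]-P[2];uy/=np.linalg.norm(uy)
a1=np.degrees(np.arctan2(ux[1],ux[0]));a2=np.degrees(np.arctan2(-uy[0],uy[1])); th=np.radians((a1+a2)/2)
ux=np.array([np.cos(th),np.sin(th),0]);uy=np.array([-np.sin(th),np.cos(th),0])
O=ctr+71*1e-3*uy; O[2]=0
print("yaw",a1,a2,"stand",O)
def prof(o,ux,uy,z,L,ys):
    s=np.arange(-L,L,.0005); best={}
    S=np.zeros(len(s))
    fr=1/np.arange(.006,.0145,.00025); acc=np.zeros(len(fr))
    for y in ys:
        X=o+y*uy+np.outer(s,ux); X[:,2]=z
        p=np.array([proj(c,x) for x in X]); v=detrend(map_coordinates(g,[p[:,1],p[:,0]],order=3))*np.hanning(len(s))
        acc+=np.abs(np.exp(-2j*np.pi*np.outer(fr,s))@v)
    i=np.argsort(-acc)[:3]; return np.round(1000/fr[i],2),np.round(acc[i]), np.round(acc[::2]/acc.max(),2)
for k in(0,.065,.13): print("screw",k,*prof(O,ux,uy,.06,.05,k+np.array([-.023,-.021,-.018,.018,.02])))
# tray corners from zoom (435+x', 175+y')
zt=lambda x,y:(435+(x-580)/4-.4,175+y/4-.4)
T=[ray(c,zt(*p),.012) for p in((640,4),(596,467),(788,490))]
print(np.round(T,4),np.linalg.norm(T[0]-T[1]),np.linalg.norm(T[1]-T[2])); print("tray yaw",np.degrees(np.arctan2(*(T[0]-T[1])[1::-1])), (T[0]+T[2])/2)
# leaf heads: corners at zoom TL,BL of head body, TR,BR
for n,q in(("12?",((668,34),(717,34),(714,144),(665,143))),("8?",((660,186),(708,190),(692,299),(645,293))),("10?",((645,337),(692,336),(689,448),(644,448)))):
    Q=np.array([ray(c,zt(*p),.010) for p in q]); e=(Q[0]+Q[3])/2; d=Q[0]-Q[3]+Q[1]-Q[2]; yw=np.arctan2(d[1],d[0])
    x=np.array([np.cos(yw),np.sin(yw),0]);y=np.array([-x[1],x[0],0])
    print(n,"edge",np.round(e,4),"yaw",np.degrees(yw),"w",np.linalg.norm(d)/2,"depth",np.linalg.norm((Q[0]+Q[3]-Q[1]-Q[2])/2),"grip",np.round(e-.046*y,4))
    print(prof(e,x,y,.01,.032,[.001,.002,.003,.004])[:2])
E
```

```text
[[ 0.5502  0.0481  0.057 ]
 [ 0.5389 -0.0341  0.057 ]
 [ 0.4009 -0.0151  0.057 ]
 [ 0.4121  0.0663  0.057 ]]
[np.float64(0.1393), np.float64(0.083), np.float64(0.1393), np.float64(0.0822)]
yaw -7.684590188051377 -7.83477901718413 stand [0.48513433 0.08664816 0.        ]
screw 0 [8.25 8.   8.5 ] [2195. 2111. 1935.] [0.07 0.04 0.07 0.45 0.96 0.88 0.44 0.14 0.12 0.1  0.09 0.08 0.06 0.06
 0.08 0.09 0.1 ]
screw 0.065 [10.25 10.   10.5 ] [3167. 3092. 3019.] [0.09 0.06 0.04 0.04 0.05 0.04 0.29 0.71 0.98 0.95 0.72 0.42 0.18 0.08
 0.1  0.11 0.11]
screw 0.13 [12.25 12.5  12.  ] [3569. 3531. 3483.] [0.35 0.2  0.15 0.13 0.05 0.04 0.05 0.07 0.06 0.25 0.54 0.82 0.98 0.99
 0.88 0.71 0.52]
[[ 0.6497 -0.2353  0.012 ]
 [ 0.388  -0.2087  0.012 ]
 [ 0.3763 -0.317   0.012 ]] 0.26309829951949715 0.10899405055200867
tray yaw -5.811932008502499 [ 0.51302801 -0.27616715  0.012     ]
12? edge [ 0.6017 -0.2509  0.01  ] yaw -2.070124451577572 w 0.0627085314883155 depth 0.02812433841606403 grip [ 0.6001 -0.2969  0.01  ]
(array([12.  , 12.25, 11.75]), array([5980., 5941., 5923.]))
8? edge [ 0.5157 -0.2423  0.01  ] yaw -8.67900114436272 w 0.06194028643045989 depth 0.027207714191172037 grip [ 0.5088 -0.2878  0.01  ]
(array([8.  , 7.75, 8.25]), array([2947., 2857., 2812.]))
10? edge [ 0.4295 -0.2371  0.01  ] yaw -1.4911414497639013 w 0.06248369895843225 depth 0.026128121785482076 grip [ 0.4283 -0.2831  0.01  ]
(array([10.  , 10.25,  9.75]), array([3154., 3109., 3101.]))
```

The screw is pitch 8 and the middle leaf is pitch 8, so I'll gauge that leaf first. Turn the tool to yaw 81.3 (tool y along the leaf's x).

```bash
cat >> h.py <<'E'
def to(p,yaw=None):
    o=bot.get_obs(); r=np.radians(o["tcp_rot"][2]); d=np.array(p)-o["ee_pos"]
    print("tool mm",np.round(1000*np.array([np.cos(r)*d[0]+np.sin(r)*d[1],np.sin(r)*d[0]-np.cos(r)*d[1],-d[2]]),1),"az",None if yaw is None else round(o["tcp_rot"][2]-yaw,2),"rpy",np.round(o["tcp_rot"],2),"pos",np.round(o["ee_pos"],4))
E
python3 -m inch '[[[70,0,0,0,0,0,-9.6],[70,0,0,0,0,0,-9.6],[70,0,0,0,0,0,-9.6],[70,0,0,0,0,0,-9.6],[70,0,0,0,0,0,-9.6],[70,0,0,0,0,0,-9.4],[70,0,0,0,0,0,0]]]'
python3 -c "
from h import *
to((.5088,-.2878,.12),81.3)"
```

```text
time: 2.02
ee_pos: [0.2227, -0.5029, 0.1928]
tcp_rot: [-180.0, -0.0, 81.2]
wrist_force: [-0.2, -0.1, -0.3]
opening: 0.0595
grasp_force: 0.0
tool mm [256.3 249.9  72.8] az -0.08 rpy [-180.     -0.     81.22] pos [ 0.2227 -0.5029  0.1928]
```

```bash
python3 -m inch '[[[70,36.6,35.7,10.4,0,0,0],[70,36.6,35.7,10.4,0,0,0],[70,36.6,35.7,10.4,0,0,0],[70,36.6,35.7,10.4,0,0,0],[70,36.6,35.7,10.4,0,0,0],[70,36.6,35.7,10.4,0,0,0],[70,36.6,35.7,10.4,0,0,0],[70,0,0,0,0,0,0]]]'
python3 - <<'E'
from h import *
to((.5088,-.2878,.013),81.3)
c=viewer.camera("scene"); A=c["pixels"][150:250,140:260,::-1]
cv2.imwrite("pics/s3.png",cv2.resize(A,None,fx=6,fy=6,interpolation=cv2.INTER_CUBIC))
E
```

```text
time: 3.02
ee_pos: [0.5102, -0.2851, 0.1185]
tcp_rot: [-179.9, -0.1, 81.3]
wrist_force: [-1.8, -0.8, -0.3]
opening: 0.0595
grasp_force: 0.0
tool mm [ -2.9  -1.  105.5] az -0.03 rpy [-1.7991e+02 -6.0000e-02  8.1270e+01] pos [ 0.5102 -0.2851  0.1185]
```

View pics/s3.png

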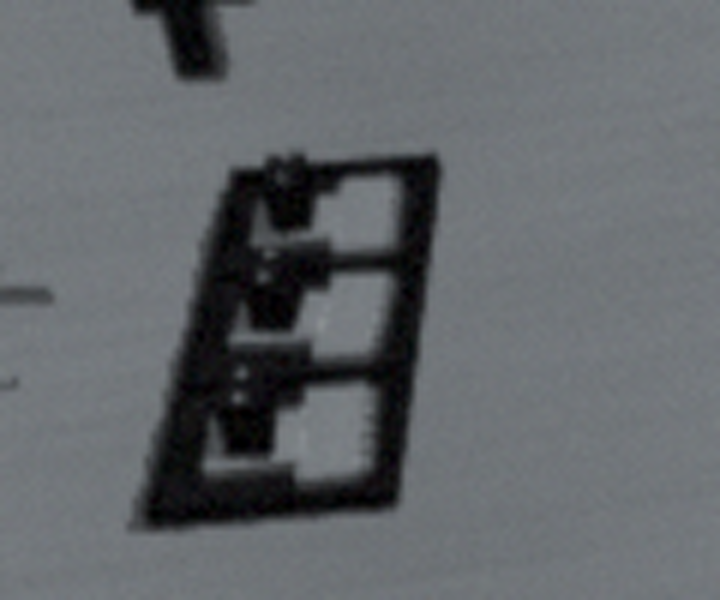

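The scene crop shows the three blocks. The middle one's front bottom edge is near crop (275,330) and the gripper is above, out at upper left. I'll check that against the estimate.

```bash
python3 - <<'E'
from h import *
c=viewer.camera("scene")
f=lambda x,y:(140+x/6,150+y/6)
print(ray(c,f(275,330),.01),ray(c,f(272,288),.04), "expect front ~(.5237,-.290)")
print([ (np.array(proj(c,p))-[140,150])*6 for p in((.5088,-.2878,.04),(.5102,-.2851,.1185))])
c=viewer.camera("top"); print(proj(c,(.5088,-.2878,.04)))
save(c,"t4.png",(430,170,510,300),4.5)
E
```

```text
[ 0.52083934 -0.2906502   0.01      ] [ 0.52997071 -0.28609036  0.04      ] expect front ~(.5237,-.290)
[array([269.00259355, 262.27451853]), array([240.01115797, 119.5427348 ])]
[np.float64(478.7652537516882), np.float64(238.60625972305724)]
```

View pics/t4.png

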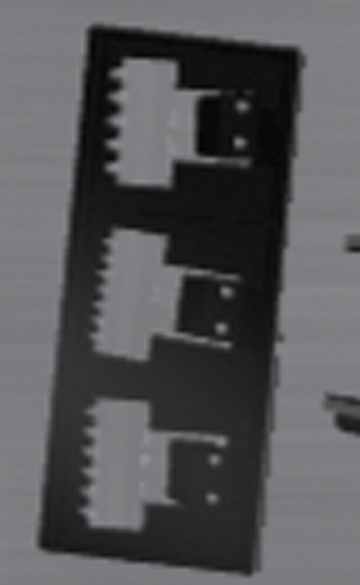

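Block bolts sit at crop (227,292) and (222,327), matching the projected centre (220,309) within 2 mm. Descend and grip.

```bash
python3 -m inch '[[[70,-3.5,-1,0,0,0,0],[70,0,0,35,0,0,0],[70,0,0,35,0,0,0],[70,0,0,25,0,0,0],[70,0,0,10,0,0,0],[70,0,0,0,0,0,0],[20,0,0,0,0,0,0],[20,0,0,0,0,0,0]]]' 40
python3 -m inch '[[[20,0,0,0,0,0,0],[20,0,0,0,0,0,0],[20,0,0,0,0,0,0],[20,0,0,0,0,0,0]]]'; python3 -c "
from h import *
to((.5088,-.2878,.15),82.2)"
```

```text
time: 4.18
ee_pos: [0.5075, -0.2912, 0.0161]
tcp_rot: [179.9, 0.0, 81.3]
wrist_force: [-0.4, 0.5, 0.2]
opening: 0.0241
grasp_force: 0.0
time: 4.68
ee_pos: [0.507, -0.2908, 0.015]
tcp_rot: [-180.0, -0.0, 81.3]
wrist_force: [0.3, -0.1, -0.4]
opening: 0.017
grasp_force: 0.0
tool mm [   3.3    1.3 -135. ] az -0.92 rpy [-180.     -0.     81.28] pos [ 0.507  -0.2908  0.015 ]
```

No contact at 17 mm opening, so the grasp missed. Look.

```bash
python3 - <<'E'
from h import *
a=viewer.camera("top"); b=viewer.camera("scene")
A=cv2.resize(a["pixels"][170:300,425:515,::-1],None,fx=4,fy=4,interpolation=cv2.INTER_CUBIC)
B=cv2.resize(b["pixels"][140:244,150:250,::-1],None,fx=4,fy=5,interpolation=cv2.INTER_CUBIC)
cv2.imwrite("pics/m5.png",np.clip(np.hstack([A,B]).astype(float)*1.5,0,255).astype(np.uint8))
E
```

```text
(no output)
```

View pics/m5.png

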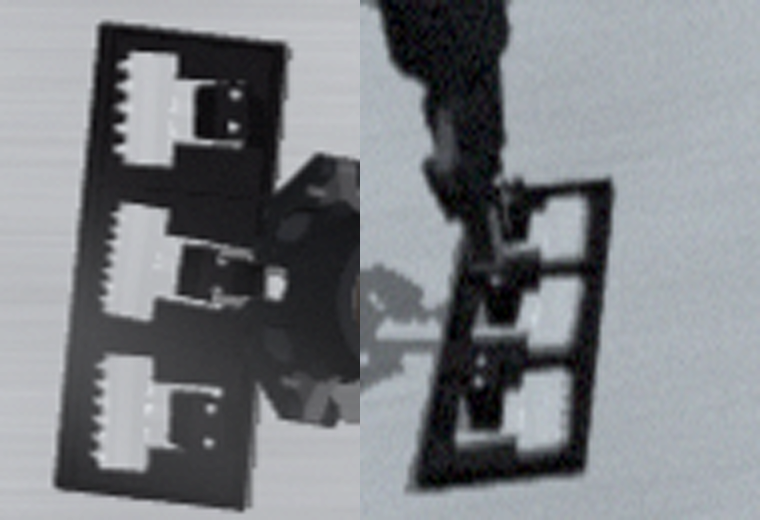

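The fingers closed clear of the block, on its −y side: the hover pictures also show the fingers about 15–20 mm to −y of the pinhole projection. The lens probably distorts off-centre. I'll raise the gripper and measure the tip's silhouette against the background images.

```bash
python3 -m inch '[[[0,0,0,-30,0,0,0],[0,0,0,-30,0,0,0],[0,0,0,0,0,0,0],[0,0,0,0,0,0,0]]]'
python3 - <<'E'
from h import *
o=bot.get_obs(); print(o["ee_pos"],o["opening"])
for n in("top","scene"):
    c=viewer.camera(n); bg=cv2.imread(f"pics/{n}0.png")[:,:,::-1]
    d=np.abs(c["pixels"].astype(int)-bg).max(2)>25
    d=cv2.morphologyEx(d.astype(np.uint8),cv2.MORPH_OPEN,np.ones((2,2)))
    print(n,"tip proj",proj(c,o["ee_pos"]))
    X=slice(120,220) if n=="scene" else slice(470,560); Y=slice(150,205) if n=="scene" else slice(215,262)
    for i,r in enumerate(d[Y,X]): print(Y.start+i,''.join('.#'[v] for v in r)) if i%2==0 or n=="scene" else 0
E
```

```text
time: 5.28
ee_pos: [0.5068, -0.2908, 0.0744]
tcp_rot: [-180.0, -0.0, 81.3]
wrist_force: [-0.2, 0.1, -0.1]
opening: -0.0
grasp_force: 0.0
[ 0.50681656 -0.29077742  0.07441005] -1.7670490454433426e-05
top tip proj [np.float64(487.72730769944235), np.float64(240.63218236214794)]
215 ..............................................#####################.......................
217 .............................................#####################........................
219 ...........................................######################.........................
221 .........................................########################.........................
223 .......................................##############################.....................
225 ......................................###########################################......###
227 ....................................######################################################
229 ....................................######################################################
231 ....................................#######################
[... 6610 characters left out ...]
......................................................................
199 ........#####################.......................................................................
200 .############################.......................................................................
201 ##############################......................................................................
202 ##############################......................................................................
203 #############################.......................................................................
204 ##############################...###................................................................
```

Dark fingers over the dark tray hide in that difference; lower the threshold.

```bash
python3 - <<'E'
from h import *
for n in("top","scene"):
    c=viewer.camera(n); bg=cv2.imread(f"pics/{n}0.png")[:,:,::-1]
    d=cv2.GaussianBlur(c["pixels"].astype(np.float32)-bg.astype(np.float32),(3,3),0).mean(2)
    X=slice(160,200) if n=="scene" else slice(472,515); Y=slice(168,196) if n=="scene" else slice(228,256)
    print(n,X.start)
    for i,r in enumerate(d[Y,X]): print(Y.start+i,''.join('#' if v<-25 else '-' if v<-4 else '+' if v>4 else '.' for v in r))
E
```

```text
top 472
228 ................................###########
229 ................................###########
230 ................................-##########
231 ................................-##########
232 .................................-#########
233 ..........................---..--##########
234 ........................-##################
235 .......................-###################
236 ......................--###################
237 ....................---####################
238 ....................-######################
239 ...................--######################
240 ...................-#######################
241 ...................-#######################
242 ...................-#######################
243 ...................--######################
244 ....................--#####################
245 .....................-#####################
246 .....................-#####################
247 ......................-####################
248 ......................--###################
249 ........................----###############
250 .............................-##
[... 821 characters left out ...]
......................+..
181 ++..........................-...........
182 ....................+....+.--...........
183 .+.......................+..............
184 .........................+..............
185 ........................++..............
186 ........................................
187 ........................................
188 ........................................
189 ........................................
190 ........................................
191 ........................................
192 ...............................+........
193 ...............................++.......
194 ...............................++.......
195 ..................-..++.................
```

```bash
python3 - <<'E'
from h import *
from scipy.optimize import least_squares
c=viewer.camera("top"); s=viewer.camera("scene"); P=bot.get_obs()["ee_pos"]
def f(X): return np.r_[proj(s,X)-np.array([177,174]), np.array(proj(c,X+[0,.011,0]))-[491.5,241.5]]
r=least_squares(f,P); print(P,r.x,r.x-P,r.fun)
# block bolts (top) vs block in scene: triangulate block top centre of middle leaf
def g(X): return np.r_[proj(s,X)-np.array([184.2,194.2]), np.array(proj(c,X))-[479.9,238.8]]
r=least_squares(g,P); print("block top",r.x,r.fun)
for n,k in((s,[(202.5,185.9),(204.7,207.4),(201.3,219.3)]),):pass
E
```

```text
[ 0.50672963 -0.29068901  0.07432641] [ 0.50706724 -0.29499029  0.10489237] [ 0.00033761 -0.00430128  0.03056596] [0.25804897 0.08989301 0.19352428 0.02667452]
block top [ 0.50839762 -0.29042132  0.03879435] [-0.25298117 -0.08382759 -0.19819445 -0.03109168]
```

The block top triangulates to z = 39 mm, as it should, so the cameras are sound. The real fingertips are about 30 mm above the reported TCP, so the fingers closed over the block's top. I'll descend 30 mm deeper, in guarded steps.

```bash
python3 -m inch '[[[70,4,1,0,0,0,0],[70,0,0,0,0,0,0],[70,0,0,0,0,0,0],[70,0,0,30,0,0,0],[70,0,0,25,0,0,0],[70,0,0,10,0,0,0],[70,0,0,5,0,0,0],[70,0,0,0,0,0,0]]]'
python3 -m inch '[[[70,0,0,5,0,0,0],[70,0,0,5,0,0,0],[70,0,0,0,0,0,0]]]'
```

```text
time: 6.58
ee_pos: [0.5089, -0.2872, 0.0055]
tcp_rot: [180.0, 0.0, 81.3]
wrist_force: [-0.4, -0.0, 0.5]
opening: 0.0601
grasp_force: 0.0
time: 6.95
ee_pos: [0.5083, -0.2869, -0.0054]
tcp_rot: [-180.0, -0.0, 81.3]
wrist_force: [-0.1, 0.5, -0.2]
opening: 0.0597
grasp_force: 0.0
```

```bash
python3 -m inch '[[[70,0,0,5,0,0,0],[70,0,0,4,0,0,0],[20,0,0,0,0,0,0],[20,0,0,0,0,0,0],[20,0,0,0,0,0,0],[20,0,0,0,0,0,0],[20,0,0,0,0,0,0]]]' 40
```

```text
time: 7.82
ee_pos: [0.5087, -0.2871, -0.0139]
tcp_rot: [180.0, 0.0, 81.3]
wrist_force: [0.1, -0.1, 1.0]
opening: 0.0288
grasp_force: 40.0
```

Gripped (28.8 mm opening, 40 N). Lift.

```bash
python3 -m inch '[[[20,0,0,-25,0,0,0],[20,0,0,-40,0,0,0],[20,0,0,-50,0,0,0],[20,0,0,0,0,0,-0.9],[20,0,0,0,0,0,0],[20,0,0,0,0,0,0]]]'
python3 -c "
from h import *
to((.4735,.0014,.10),82.2)"
```

```text
time: 8.57
ee_pos: [0.5079, -0.2867, 0.0993]
tcp_rot: [-179.9, -0.1, 82.2]
wrist_force: [0.1, -0.6, -2.1]
opening: 0.0289
grasp_force: 40.0
tool mm [280.7 -73.3  -0.7] az -0.03 rpy [-1.7986e+02 -5.0000e-02  8.2170e+01] pos [ 0.5079 -0.2867  0.0993]
```

```bash
python3 -m inch '[[[20,40,-10.5,0,0,0,0],[20,40,-10.5,0,0,0,0],[20,40,-10.5,0,0,0,0],[20,40,-10.5,0,0,0,0],[20,40,-10.5,0,0,0,0],[20,40,-10.5,0,0,0,0],[20,30,-10,0,0,0,0],[20,0,0,0,0,0,0]]]'
python3 -m inch '[[[20,0,0,20,0,0,0],[20,0,0,20,0,0,0],[20,0,0,0,0,0,0],[20,0,0,0,0,0,0]]]'
python3 - <<'E'
from h import *
to((.4735,.0014,.039),82.2)
a=viewer.camera("top"); b=viewer.camera("scene")
A=cv2.resize(a["pixels"][185:300,280:370,::-1],None,fx=4.5,fy=4.5,interpolation=cv2.INTER_CUBIC)
B=cv2.resize(b["pixels"][120:223,250:340,::-1],None,fx=4.3,fy=5.02,interpolation=cv2.INTER_CUBIC)
h=min(len(A),len(B)); cv2.imwrite("pics/r6.png",np.clip(np.hstack([A[:h],B[:h]]).astype(float)*1.3,0,255).astype(np.uint8))
E
```

```text
time: 9.57
ee_pos: [0.4721, -0.008, 0.1]
tcp_rot: [-179.9, -0.0, 82.3]
wrist_force: [-0.2, -0.0, -2.0]
opening: 0.029
grasp_force: 40.1
time: 10.07
ee_pos: [0.4731, -0.0101, 0.0613]
tcp_rot: [-180.0, 0.0, 82.1]
wrist_force: [-0.2, -0.0, -1.0]
opening: 0.0295
grasp_force: 40.0
tool mm [11.4 -1.2 22.3] az -0.05 rpy [-180.      0.     82.15] pos [ 0.4731 -0.0101  0.0613]
```

View pics/r6.png

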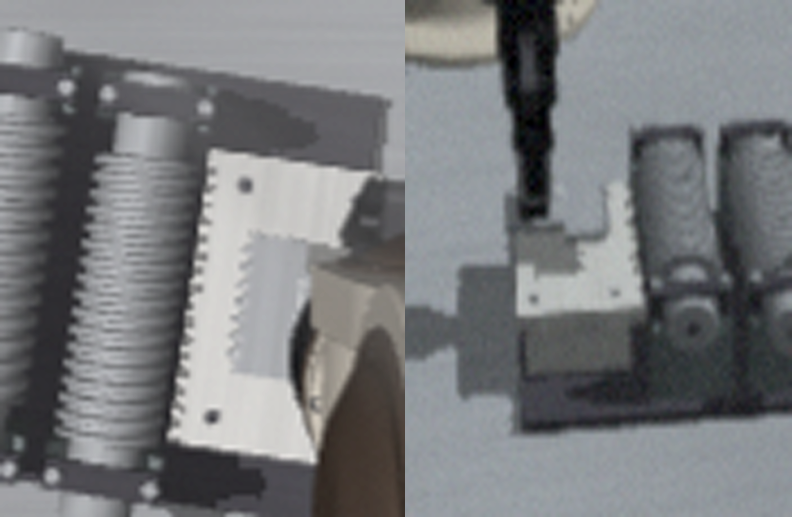

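The leaf is held flat over the rest, teeth toward the thread: head-edge corners in the zoom at about (258,235) and (238,372).

```bash
python3 - <<'E'
from h import *
c=viewer.camera("top"); P=bot.get_obs()["ee_pos"]
q=[ray(c,(280+x/4.5-.4,185+y/4.5-.4),P[2]+.018+.006) for x,y in((258,235),(238,372))]
print(q,np.linalg.norm(q[0]-q[1]),np.degrees(np.arctan2(*(q[0]-q[1])[1::-1])))
m=np.mean(q,0);th=np.radians(-7.76); d=m-[.4851,.0866,0]; print("origin in stand mm",1000*(np.array([[np.cos(th),np.sin(th)],[-np.sin(th),np.cos(th)]])@d[:2]), "TCP in stand",1000*(np.array([[np.cos(th),np.sin(th)],[-np.sin(th),np.cos(th)]])@(P-[.4851,.0866,0])[:2]))
print(bot.get_obs()["wrist_force"])
E
```

```text
[array([0.51168521, 0.02744648, 0.08577656]), array([0.44931524, 0.03603632, 0.08577656])] 0.06295870831641323 -7.841673881768121
origin in stand mm [  2.8495689  -54.97730464] TCP in stand [  1.51631185 -97.10443049]
[-0.25146907  0.02618732 -1.35237104]
```

```bash
python3 -m inch '[[[20,0,0,10,0,0,0],[20,0,0,8,0,0,0],[20,0,0,0,0,0,0],[20,0,0,0,0,0,0]]]'
for i in 1 2 3; do python3 -m inch '[[[20,0,0,1,0,0,0],[20,0,0,0,0,0,0]]]' | egrep 'pos|wrist'; done
```

```text
time: 10.72
ee_pos: [0.473, -0.0096, 0.043]
tcp_rot: [-180.0, 0.0, 82.2]
wrist_force: [-0.3, -0.5, -0.7]
opening: 0.0293
grasp_force: 40.1
ee_pos: [0.4731, -0.0096, 0.0421]
wrist_force: [-0.1, 0.1, -0.8]
ee_pos: [0.473, -0.0096, 0.0409]
wrist_force: [-0.2, 0.5, -2.4]
ee_pos: [0.4729, -0.0096, 0.0399]
wrist_force: [-0.0, 0.3, -1.2]
```

```bash

for i in 1 2 3; do python3 -m inch '[[[20,0,0,0.5,0,0,0],[20,0,0,0,0,0,0]]]' | egrep 'pos|wrist'; done
```

```text
ee_pos: [0.4729, -0.0096, 0.0394]
wrist_force: [0.7, -0.5, -0.5]
ee_pos: [0.473, -0.0096, 0.0391]
wrist_force: [0.3, -0.5, -0.5]
ee_pos: [0.4731, -0.0096, 0.0391]
wrist_force: [-2.4, -0.2, 5.4]
```

Flat on the rest. Ease off 0.4 mm and slide forward.

```bash
python3 -m inch '[[[20,0,0,-0.4,0,0,0],[20,8,0,0,0,0,0],[20,7,0,0,0,0,0],[20,5,0,0,0,0,0],[20,0,0,0,0,0,0],[20,0,0,0,0,0,0]]]' | egrep 'pos|wrist|rot'
for i in 1 2 3 4; do python3 -m inch '[[[20,1,0,0,0,0,0],[20,0,0,0,0,0,0]]]' | egrep 'pos|wrist'; done
```

```text
ee_pos: [0.476, 0.0108, 0.0391]
tcp_rot: [180.0, -0.1, 82.2]
wrist_force: [1.4, 2.5, 4.8]
ee_pos: [0.476, 0.0108, 0.0391]
wrist_force: [-0.6, -1.0, 6.6]
ee_pos: [0.476, 0.0114, 0.0391]
wrist_force: [-0.5, -2.9, 5.3]
ee_pos: [0.4761, 0.0124, 0.0391]
wrist_force: [0.3, -2.8, 5.8]
ee_pos: [0.4763, 0.0133, 0.0391]
wrist_force: [-0.7, -3.1, 4.1]
```

```bash
for i in 1 2 3 4 5 6; do python3 -m inch '[[[20,0.6,0,0,0,0,0],[20,0,0,0,0,0,0]]]' | egrep 'pos|wrist'; done
```

```text
ee_pos: [0.4763, 0.0138, 0.0391]
wrist_force: [-0.4, -4.4, 6.1]
ee_pos: [0.4762, 0.0143, 0.039]
wrist_force: [-0.3, -5.1, 6.8]
ee_pos: [0.4762, 0.0147, 0.0391]
wrist_force: [-2.2, -5.3, 6.7]
ee_pos: [0.4761, 0.0153, 0.039]
wrist_force: [-2.4, -6.6, 7.6]
ee_pos: [0.4761, 0.0157, 0.0391]
wrist_force: [-3.8, -6.8, 6.8]
ee_pos: [0.476, 0.0162, 0.039]
wrist_force: [-4.6, -6.6, 8.2]
```

A growing −x side force shows a tooth riding a flank. Yield toward −x.

```bash
for i in 1 2 3 4; do python3 -m inch '[[[20,0,-0.5,-0.05,0,0,0],[20,0,0,0,0,0,0]]]' | egrep 'pos|wrist'; done
```

```text
ee_pos: [0.4759, 0.0166, 0.0391]
wrist_force: [-2.2, -5.4, 6.8]
ee_pos: [0.4757, 0.0172, 0.0391]
wrist_force: [0.0, -4.8, 5.4]
ee_pos: [0.4756, 0.0173, 0.0391]
wrist_force: [2.1, -5.2, 4.1]
ee_pos: [0.4753, 0.0174, 0.0391]
wrist_force: [2.8, -5.5, 2.1]
```

```bash
python3 -m inch '[[[20,0,0.7,0,0,0,0],[20,0,0,0,0,0,0]]]' | egrep 'pos|wrist'; for i in 1 2 3 4; do python3 -m inch '[[[20,0.6,0,0,0,0,0],[20,0,0,0,0,0,0]]]' | egrep 'pos|wrist'; done
```

```text
ee_pos: [0.4753, 0.0174, 0.0391]
wrist_force: [-0.2, -5.4, 4.3]
ee_pos: [0.4754, 0.0173, 0.0391]
wrist_force: [-1.0, -8.9, 6.1]
ee_pos: [0.4754, 0.0174, 0.0392]
wrist_force: [-1.4, -11.8, 6.4]
ee_pos: [0.4754, 0.0175, 0.0392]
wrist_force: [-2.2, -15.0, 7.7]
ee_pos: [0.4754, 0.0175, 0.0394]
wrist_force: [-2.6, -18.3, 7.7]
```

Hard stop at about y = 0.0174 after roughly 3 mm under flank contact. Relax and test for sideways play, and check the edge in the picture.

```bash
python3 -m inch '[[[20,-2,0,-0.2,0,0,0],[20,0,0,0,0,0,0]]]' | egrep 'pos|wrist'; for i in 1 2 ; do python3 -m inch '[[[20,0,0.7,0,0,0,0],[20,0,0,0,0,0,0]]]' | egrep 'pos|wrist'; done;  for i in 1 2 3 4; do python3 -m inch '[[[20,0,-0.8,0,0,0,0],[20,0,0,0,0,0,0]]]' | egrep 'pos|wrist'; done
python3 - <<'E'
from h import *
a=viewer.camera("top")
A=cv2.resize(a["pixels"][205:285,290:370,::-1],None,fx=7,fy=7,interpolation=cv2.INTER_CUBIC)
cv2.imwrite("pics/f7.png",np.clip(A.astype(float)*1.2,0,255).astype(np.uint8))
E
```

```text
ee_pos: [0.4753, 0.0174, 0.0391]
wrist_force: [0.8, -7.7, 3.7]
ee_pos: [0.4754, 0.0173, 0.0391]
wrist_force: [-3.5, -6.4, 5.9]
ee_pos: [0.4755, 0.0173, 0.0391]
wrist_force: [-7.2, -6.6, 7.8]
ee_pos: [0.4754, 0.0173, 0.0391]
wrist_force: [-3.3, -8.4, 4.5]
ee_pos: [0.4753, 0.0174, 0.0392]
wrist_force: [1.7, -8.3, 3.8]
ee_pos: [0.4751, 0.0175, 0.0393]
wrist_force: [4.3, -7.0, 1.1]
ee_pos: [0.4749, 0.0176, 0.0394]
wrist_force: [5.9, -8.8, 1.0]
```

View pics/f7.png

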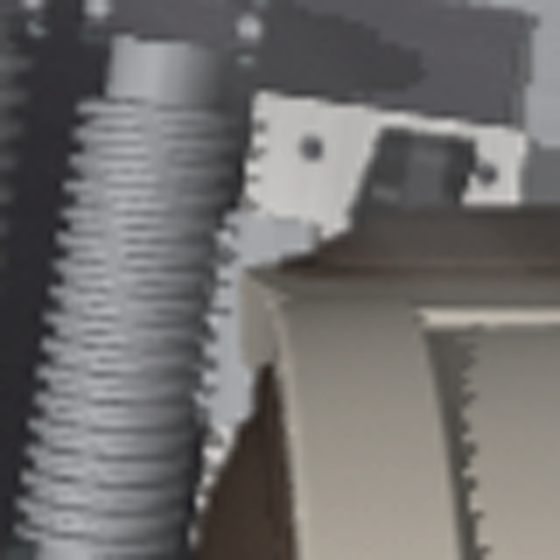

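The leaf covers the rest's edge with its teeth at the thread; its upper head corner is near zoom (237,212). Check where that puts its straight edge.

```bash
python3 - <<'E'
from h import *
c=viewer.camera("top"); O=np.array([.4851,.0866,0]); th=np.radians(-7.76)
M=np.array([[np.cos(th),np.sin(th)],[-np.sin(th),np.cos(th)]])
W=lambda s,z:np.r_[O[:2]+M.T@np.array(s)/1000,z]
Z=lambda p:np.round((np.array(p)-[290,205]+.4)*7,0)
for x,y in((237,212),(228,275)): print("edge in stand",1000*M@(ray(c,(290+x/7-.4,205+y/7-.4),.063)-O)[:2])
print("rest edge (253,205)",1000*M@(ray(c,(290+253/7-.4,205+205/7-.4),.057)-O)[:2])
for x in(32,20,0): print(x,"home edge px",Z(proj(c,W((x,-25),.063))),"tips-on-crest edge px",Z(proj(c,W((x,-29),.063))))
print("TCP stand",1000*M@(bot.get_obs()["ee_pos"]-O)[:2])
# profile of brightness across the edge, averaged along x in stand
g=cv2.cvtColor(c["pixels"],cv2.COLOR_RGB2GRAY).astype(np.float32)
for y in np.arange(-36,-18,1.): 
    p=np.array([proj(c,W((x,y),.063)) for x in np.arange(8,28,.5)],np.float32); v=cv2.remap(g,p[:,0].copy(),p[:,1].copy(),cv2.INTER_CUBIC).ravel(); print(y,round(v.mean()),round(v.std()),end=" | ")
E
```

```text
edge in stand [ 33.10765246 -28.18447811]
edge in stand [ 13.90386805 -28.25318729]
rest edge (253,205) [ 35.65173791 -33.0456503 ]
32 home edge px [226. 214.] tips-on-crest edge px [239. 216.]
20 home edge px [220. 253.] tips-on-crest edge px [233. 255.]
0 home edge px [211. 319.] tips-on-crest edge px [224. 321.]
TCP stand [ -0.80231301 -69.76547598]
-36.0 115 22 | -35.0 118 20 | -34.0 122 17 | -33.0 126 13 | -32.0 130 7 | -31.0 132 3 | -30.0 128 8 | -29.0 121 15 | -28.0 113 18 | -27.0 111 19 | -26.0 108 19 | -25.0 99 17 | -24.0 84 15 | -23.0 73 11 | -22.0 67 7 | -21.0 64 4 | -20.0 65 5 | -19.0 68 5 |
```

Travel so far (about 3 mm in, about 0.8 mm sideways) fits sliding down a flank to the bottom, but the picture is ambiguous. Test the interlock: ease the push and pull sideways harder.

```bash
python3 -m inch '[[[20,-1.2,0,-0.3,0,0,0],[20,0,0,0,0,0,0]]]' | egrep 'pos|wrist'; for i in 1 2 3; do python3 -m inch '[[[20,0,-0.7,0,0,0,0],[20,0,0,0,0,0,0]]]' | egrep 'pos|wrist'; done
```

```text
ee_pos: [0.4747, 0.0174, 0.0394]
wrist_force: [6.6, -2.1, -1.4]
ee_pos: [0.4746, 0.0174, 0.0395]
wrist_force: [9.6, -1.6, -2.5]
ee_pos: [0.4745, 0.0175, 0.0397]
wrist_force: [11.7, -2.7, -3.3]
ee_pos: [0.474, 0.0173, 0.0398]
wrist_force: [12.6, -4.3, -2.6]
```

12 N sideways with almost no push and barely any movement: the teeth are interlocked. Recentre, seat it flat and press home once more.

```bash
python3 -m inch '[[[20,0,1.5,0,0,0,0],[20,0,1.5,0.3,0,0,0],[20,0,0.9,0.2,0,0,0],[20,0,0,0,0,0,0]]]' | egrep 'pos|wrist|rot'; for i in 1 2; do python3 -m inch '[[[20,1.0,0,0,0,0,0],[20,0,0,0,0,0,0]]]' | egrep 'pos|wrist|rot'; done
```

```text
ee_pos: [0.4747, 0.0172, 0.0391]
tcp_rot: [-179.9, 0.0, 82.2]
wrist_force: [-3.3, -1.8, 6.8]
ee_pos: [0.4748, 0.0173, 0.0392]
tcp_rot: [-179.9, 0.1, 82.2]
wrist_force: [-2.8, -8.6, 6.4]
ee_pos: [0.4748, 0.0173, 0.0392]
tcp_rot: [-179.9, 0.2, 82.1]
wrist_force: [-3.3, -13.9, 9.0]
```

```bash
python3 -m inch '[[[20,-1.6,-0.6,-0.4,0,0,0],[20,0,0,0,0,0,0],[70,0,0,0,0,0,0],[70,0,0,0,0,0,0],[70,0,0,0,0,0,0],[70,0,0,0,0,0,0]]]'
python3 -m inch '[[[70,0,0,-20,0,0,0],[70,0,0,-40,0,0,0],[70,0,0,-50,0,0,0],[70,-50,0,0,0,0,0],[70,-60,0,0,0,0,0],[70,-60,0,0,0,0,0],[70,-50,0,0,0,0,0],[70,0,0,0,0,0,0]]]'
python3 - <<'E'
from h import *
a=viewer.camera("top")
A=cv2.resize(a["pixels"][200:280,290:350,::-1],None,fx=7,fy=7,interpolation=cv2.INTER_CUBIC)
B=cv2.resize(viewer.camera("scene")["pixels"][150:214,265:325,::-1],None,fx=6,fy=8.75,interpolation=cv2.INTER_CUBIC)
cv2.imwrite("pics/g8.png",np.clip(np.hstack([A,B]).astype(float)*1.2,0,255).astype(np.uint8))
c=a;O=np.array([.4851,.0866,0]); th=np.radians(-7.76)
M=np.array([[np.cos(th),np.sin(th)],[-np.sin(th),np.cos(th)]])
for n in("top","scene"):
    k=viewer.camera(n)
    for r in finder.mark_of(n,"leaf_a")[:3]: print(n,r["conf"],1000*M@(ray(k,r["position"],.057)-O)[:2])
W=lambda s,z:np.r_[O[:2]+M.T@np.array(s)/1000,z]
for s,z in(((35,-25),.063),((-29,-25),.063),((35,-51),.063),((-29,-51),.063),((70,-29),.057),((-70,-29),.057)): print(s,np.round((np.array(proj(c,W(s,z)))-[290,200]+.4)*7))
E
```

```text
time: 22.32
ee_pos: [0.4747, 0.0177, 0.0394]
tcp_rot: [-180.0, -0.0, 82.2]
wrist_force: [-0.7, -0.4, -0.1]
opening: 0.0596
grasp_force: 0.0
time: 23.32
ee_pos: [0.4441, -0.2031, 0.1492]
tcp_rot: [-180.0, 0.0, 81.9]
wrist_force: [0.1, 0.7, 0.5]
opening: 0.0598
grasp_force: 0.0
top 0.93 [  -6.99794735 -305.15058594]
top 0.77 [  7.46033158 -25.86181992]
top 0.7 [ 167.95358646 -291.26654802]
scene 0.79 [  70.53756893 -320.12823328]
scene 0.65 [ 213.65492445 -299.50365992]
scene 0.5 [  4.10415551 -25.68420406]
(35, -25) [228. 239.]
(-29, -25) [197. 450.]
(35, -51) [312. 252.]
(-29, -51) [282. 462.]
(70, -29) [256. 127.]
(-70, -29) [189. 584.]
```

View pics/g8.png

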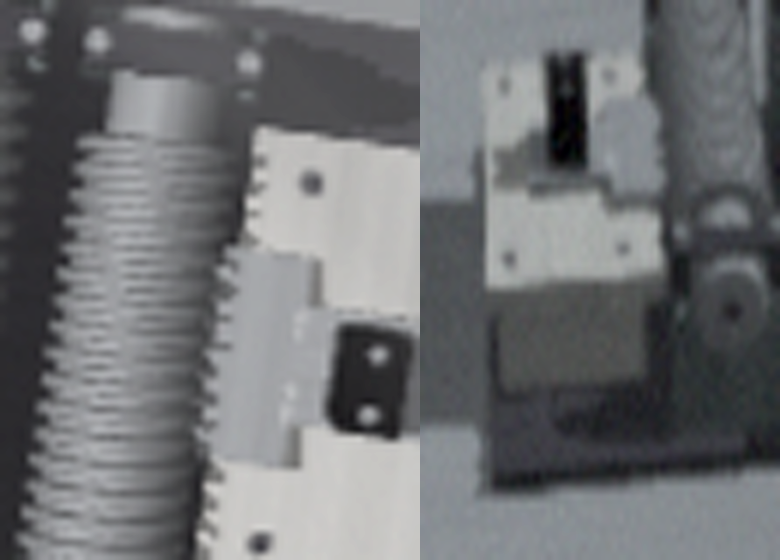

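The leaf lies flat, but its head looks 3–4 mm short of the thread: rear corners at (320,257) and (298,467). Measure sub-pixel against the rest's rear edge.

```bash
cat > m.py <<'E'
from h import *
c=viewer.camera("top"); O=np.array([.4851,.0866,0]); th=np.radians(-7.76)
M=np.array([[np.cos(th),np.sin(th)],[-np.sin(th),np.cos(th)]])
g=cv2.cvtColor(c["pixels"],cv2.COLOR_RGB2GRAY).astype(np.float32)
def val(xs,ys,z):
    p=np.array([[proj(c,np.r_[O[:2]+M.T@np.array((x,y))/1000,z]) for x in xs] for y in ys],np.float32)
    return cv2.remap(g,p[...,0].copy(),p[...,1].copy(),cv2.INTER_LINEAR)
def edge(xs,y0,y1,z):
    ys=np.arange(y0,y1,.25); v=val(xs,ys,z).mean(1); d=np.abs(np.gradient(cv2.GaussianBlur(v[:,None],(1,9),0).ravel())); d[:4]=0;d[-4:]=0
    k=d>d.max()*.4; return round(float((ys*d*k).sum()/(d*k).sum()),2)
A=np.arange
if __name__=="__main__":
    for x in(-60,-30,0,30,60): print("rest rear",x,edge(A(x-6,x+6),-118,-108,.057))
    for x in(-55,-45,55,45): print("rest front",x,edge(A(x-8,x+8),-36,-24,.057))
    for a,b in((-26,-22),(-22,-18),(20,24),(24,28)): print("head rear",a,edge(A(a,b,.5),-60,-45,.063))
    ys=A(-46,-36,.5)
    for s in(1,-1):
        xs=A(24,46,.25)*s; v=val(xs,ys,.063).mean(0); d=np.abs(np.gradient(v)); print("side",s,xs[d.argmax()])
    print("profile y: home->", [(y,int(v.mean()),int(v.std())) for y in A(-34,-20,1) for v in [val(A(-16,24,.5),[y],.063)]])
E
python3 m.py
```

```text
rest rear -60 -112.91
rest rear -30 -112.92
rest rear 0 -112.55
rest rear 30 -112.94
rest rear 60 -112.73
rest front -55 -29.33
rest front -45 -29.38
rest front 55 -29.22
rest front 45 -29.23
head rear -26 -55.78
head rear -22 -54.66
head rear 20 -54.78
head rear 24 -54.12
side 1 33.75
side -1 -31.0
profile y: home-> [(np.int64(-34), 139, 0), (np.int64(-33), 138, 0), (np.int64(-32), 136, 1), (np.int64(-31), 134, 3), (np.int64(-30), 130, 7), (np.int64(-29), 125, 11), (np.int64(-28), 119, 14), (np.int64(-27), 112, 15), (np.int64(-26), 105, 14), (np.int64(-25), 93, 11), (np.int64(-24), 80, 8), (np.int64(-23), 71, 6), (np.int64(-22), 66, 3), (np.int64(-21), 64, 3)]
```

The rest edges check out to 0.4 mm and the leaf's edge measures about −28.8 mm, so it stopped on the crests, off step. I'll measure tooth phase against ridge phase to find the sideways shift.

```bash
cat > ph.py <<'E'
from m import *
def phase(xs,y,z,P=8.):
    v=np.mean([val(xs,[y],z)[0] for _ in (0,)],0); v=v-np.polyval(np.polyfit(xs,v,2),xs); F=(v*np.hanning(len(xs))*np.exp(-2j*np.pi*xs/P)).sum()
    return round(float(-np.angle(F)/2/np.pi*P)%P,2),round(abs(F)) # x of bright maximum mod P
full=A(-62,62,.25)
if __name__=="__main__":
    print("ridges +y side",[(y,)+phase(full,y,.06) for y in(21,22,23,24)])
    for xs in(A(37,63,.25),A(-63,-35,.25)): print("ridges -y side",[(y,)+phase(xs,y,.06) for y in(-20,-21,-22,-23,-24,-25,-26)],"shadow on rest",[(y,)+phase(xs,y,.057) for y in(-30,-29,-28)])
    print("top line",[(y,)+phase(full,y,.085) for y in(-4,0,4)],)
    print("teeth",[(y,)+phase(A(-24,28,.25),y,.063) for y in(-29,-28,-27,-26,-25,-24)])
E
python3 ph.py
```

```text
ridges +y side [(21, 0.86, 2256), (22, 0.98, 2938), (23, 1.05, 2993), (24, 1.1, 2447)]
ridges -y side [(-20, 4.33, 112), (-21, 4.72, 130), (-22, 4.91, 145), (-23, 5.02, 144), (-24, 5.08, 116), (-25, 5.14, 76), (-26, 5.41, 33)] shadow on rest [(-30, 7.15, 507), (-29, 7.54, 275), (-28, 0.2, 100)]
ridges -y side [(-20, 1.85, 153), (-21, 2.38, 132), (-22, 2.95, 119), (-23, 3.59, 121), (-24, 4.09, 121), (-25, 4.38, 92), (-26, 4.7, 54)] shadow on rest [(-30, 7.91, 350), (-29, 0.42, 102), (-28, 0.31, 18)]
top line [(-4, 1.94, 556), (0, 1.47, 637), (4, 1.65, 727)]
teeth [(-29, 7.08, 592), (-28, 7.0, 785), (-27, 7.02, 894), (-26, 7.15, 846), (-25, 7.48, 644), (-24, 0.18, 509)]
```

Ridges on the rest side sit at x ≡ 5.0 (mod 8), so valleys are at ≡ 1.0; the teeth are at ≡ 7.05. That calls for a shift of about +2 mm along x. Go back and regrasp.

```bash
python3 -c "
from h import *
to((.4744,.0147,.12),82.2)"
```

```text
tool mm [2.162e+02 2.000e-01 2.960e+01] az 0.07 rpy [179.99   0.    82.27] pos [ 0.4452 -0.1995  0.1496]
```

```bash
python3 -m inch '[[[70,55,0,0,0,0,0],[70,55,0,0,0,0,0],[70,55,0,10,0,0,0],[70,51,0,10,0,0,0],[70,0,0,10,0,0,0],[70,0,0,0,0,0,0]]]' | egrep 'pos|wrist|rot'
python3 -c "
from h import *
to((.4744,.0147,.0395),82.2)"
```

```text
ee_pos: [0.4737, 0.0139, 0.1188]
tcp_rot: [-179.9, 0.0, 82.3]
wrist_force: [-0.3, -0.7, -0.2]
tool mm [ 0.9  0.6 79.3] az 0.07 rpy [-1.7993e+02  3.0000e-02  8.2270e+01] pos [0.4737 0.0139 0.1188]
```

Then descend, grip, back off 3 mm and shift +2 mm.

```bash
python3 -m inch '[[[70,0,0.5,35,0,0,0],[70,0,0,30,0,0,0],[70,0,0,14,0,0,0],[70,0,0,0,0,0,0],[20,0,0,0,0,0,0],[20,0,0,0,0,0,0],[20,0,0,0,0,0,0],[20,0,0,0,0,0,0]]]' 40 
python3 -m inch '[[[20,-1.5,0,0,0,0,0],[20,-1.5,0,0,0,0,0],[20,0,1,0,0,0,0],[20,0,1,0,0,0,0],[20,0,0,0,0,0,0]]]' | egrep 'pos|wrist|rot'
```

```text
time: 25.48
ee_pos: [0.4756, 0.0134, 0.042]
tcp_rot: [179.9, 0.0, 82.2]
wrist_force: [-1.2, -1.3, 6.1]
opening: 0.0288
grasp_force: 40.2
ee_pos: [0.476, 0.0108, 0.0419]
tcp_rot: [-180.0, -0.1, 82.2]
wrist_force: [-7.2, 2.0, 10.6]
```

```bash
for i in 1 2; do python3 -m inch '[[[20,0,0,-0.6,0,0,0],[20,0,0,0,0,0,0]]]' | egrep 'pos|wrist|rot|ope'; done; python3 m.py | egrep "head|side"
```

```text
ee_pos: [0.476, 0.0108, 0.042]
tcp_rot: [-180.0, -0.0, 82.2]
wrist_force: [-5.1, 1.8, 6.9]
opening: 0.0291
ee_pos: [0.4761, 0.0106, 0.042]
tcp_rot: [-180.0, -0.0, 82.2]
wrist_force: [-5.6, 2.2, 4.3]
opening: 0.0291
head rear -26 -52.5
head rear -22 -51.82
head rear 20 -47.9
head rear 24 -54.3
side 1 35.5
side -1 -29.25
```

```bash
python3 -m inch '[[[20,1.5,0,-0.3,0,0,0],[20,1,0,0,0,0,0],[20,0,0,0,0,0,0]]]' | egrep 'pos|wrist|rot'; for i in 1 2 3 4 5 6; do python3 -m inch '[[[20,0.7,0,0,0,0,0],[20,0,0,0,0,0,0]]]' | egrep 'pos|wrist'; done
```

```text
ee_pos: [0.476, 0.0115, 0.0421]
tcp_rot: [-179.9, 0.2, 82.1]
wrist_force: [-5.9, -6.4, 4.4]
ee_pos: [0.4759, 0.0119, 0.0421]
wrist_force: [-7.8, -8.0, 6.5]
ee_pos: [0.4758, 0.0124, 0.0421]
wrist_force: [-8.6, -8.7, 5.9]
ee_pos: [0.4758, 0.0129, 0.0422]
wrist_force: [-9.6, -8.9, 7.3]
ee_pos: [0.4757, 0.0134, 0.0422]
wrist_force: [-11.1, -12.1, 8.7]
ee_pos: [0.4757, 0.0135, 0.0423]
wrist_force: [-11.7, -14.0, 9.3]
ee_pos: [0.4757, 0.0136, 0.0424]
wrist_force: [-13.1, -17.3, 10.5]
```

Rethink: shadows here fall to −y (see the stand's own shadow), so the leaf's "rear edge" at −54.8 is −51 plus about 3.5 mm of shadow. The "teeth" I saw have the same phase (7.1) as the ridge shadows on the bare rest. Both networks also put the leaf at y ≈ −25.8. The leaf was home the first time, and now the flanks push it back −x to the same stop. Relax the side load.

```bash
python3 -m inch '[[[20,-1.5,-1.2,-0.3,0,0,0],[20,0,-1.2,-0.3,0,0,0],[20,0,0,0,0,0,0]]]' | egrep 'pos|wrist|rot'; for i in 1 2; do python3 -m inch '[[[20,0.4,-0.5,-0.1,0,0,0],[20,0,0,0,0,0,0]]]' | egrep 'pos|wrist'; done
```

```text
ee_pos: [0.4752, 0.014, 0.0427]
tcp_rot: [179.9, 0.2, 82.1]
wrist_force: [0.1, -8.1, -0.6]
ee_pos: [0.4752, 0.0141, 0.0428]
wrist_force: [1.8, -10.5, -1.2]
ee_pos: [0.4751, 0.0143, 0.0431]
wrist_force: [3.1, -11.4, -2.1]
```

```bash
python3 -m inch '[[[20,0,0.5,0.8,0,0,0],[20,0,0,0,0,0,0]]]' | egrep 'pos|wrist|rot'; python3 -m inch '[[[20,0.6,0,0,0,0,0],[20,0,0,0,0,0,0]]]' | egrep 'pos|wrist';  python3 -m inch '[[[20,-1.5,0,-0.3,0,0,0],[20,0,0,0,0,0,0],[70,0,0,0,0,0,0],[70,0,0,0,0,0,0],[70,0,0,0,0,0,0],[70,0,0,0,0,0,0]]]'
python3 -m inch '[[[70,0,0,-20,0,0,0],[70,0,0,-40,0,0,0],[70,0,0,-50,0,0,0],[70,-50,0,0,0,0,0],[70,-60,0,0,0,0,0],[70,-60,0,0,0,0,0],[70,-50,0,0,0,0,0],[70,0,0,0,0,0,0]]]' | egrep "time|wrist"
python3 m.py; python3 - <<'E'
from m import *
for n in("top","scene"):
    k=viewer.camera(n); 
    if n=="scene": save(k,"s9.png",(262,145,342,210),9)
    for r in finder.mark_of(n,"leaf_a")[:4]:
        p=1000*M@(ray(k,r["position"],.057)-O)[:2]
        if abs(p[1])<100: print(n,r["conf"],p)
E
```

```text
ee_pos: [0.4752, 0.014, 0.0426]
tcp_rot: [179.8, 0.3, 82.1]
wrist_force: [0.0, -13.1, 3.8]
ee_pos: [0.4752, 0.0141, 0.0427]
wrist_force: [-0.4, -16.6, 4.4]
time: 30.65
ee_pos: [0.4742, 0.0158, 0.0423]
tcp_rot: [180.0, -0.0, 82.2]
wrist_force: [0.5, 0.3, -0.0]
opening: 0.0597
grasp_force: 0.0
time: 31.65
wrist_force: [-0.2, -0.4, 0.4]
rest rear -60 -112.91
rest rear -30 -112.92
rest rear 0 -112.63
rest rear 30 -112.93
rest rear 60 -112.72
rest front -55 -29.33
rest front -45 -29.38
rest front 55 -29.21
rest front 45 -29.22
head rear -26 -56.1
head rear -22 -54.81
head rear 20 -55.09
head rear 24 -54.11
side 1 34.75
side -1 -30.0
profile y: home-> [(np.int64(-34), 140, 0), (np.int64(-33), 139, 0), (np.int64(-32), 137, 1), (np.int64(-31), 134, 3), (np.int64(-30), 131, 7), (np.int64(-29), 126, 10), (np.int64(-28), 119, 14), (np.int64(-27), 112, 15), (np.int64(-26), 104, 13), (np.int64(-25), 92, 9), (np.int64(-24), 79, 7), (np.int64(-23), 71, 6), (np.int64(-22), 67, 3), (np.int64(-21), 65, 2)]
top 0.8 [  4.85526288 -27.10996787]
scene 0.67 [ 10.1177153 -26.7487148]
```

View pics/s9.png

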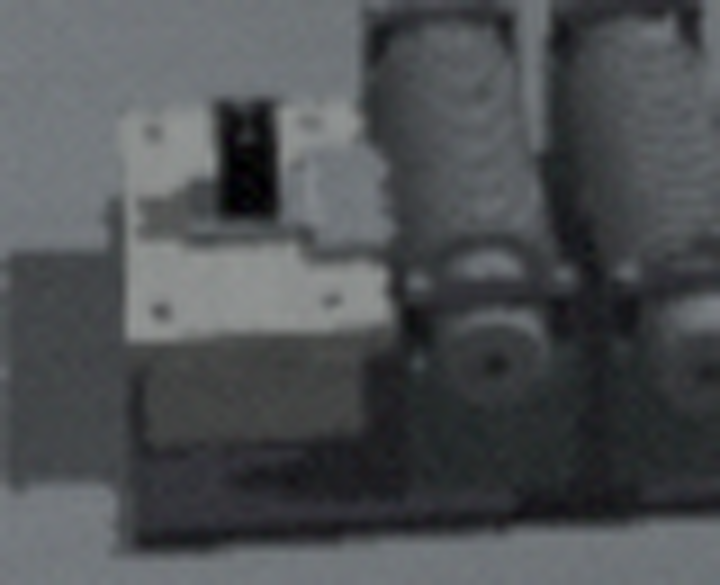

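Check the y-profile near the rear edge for separate leaf→shadow and shadow→rest steps, and do the same at the bare rest.

```bash
python3 - <<'E'
from m import *
im=np.mean([viewer.camera("top")["pixels"].astype(np.float32) for _ in range(6)],0)
for ch,n in((0,"R"),(2,"B")):
    import m; m.g=np.ascontiguousarray(im[:,:,ch])
    for a,b in((-27,-19),(21,29)):
        print(n,a,[(float(y),int(val(A(a,b,.5),[y],.063).mean())) for y in A(-60,-22,1)])
    print("block/tail side: x profile at y=-40",[(float(x),int(val([x],A(-44,-38,.5),.063).mean())) for x in A(-40,44,2)])
    print("head",[(float(x),int(val([x],A(-48,-36,.5),.063).mean())) for x in list(A(-38,-24,1))+list(A(26,42,1))])
E
```

```text
R -27 [(-60.0, 166), (-59.0, 165), (-58.0, 160), (-57.0, 152), (-56.0, 132), (-55.0, 110), (-54.0, 105), (-53.0, 108), (-52.0, 114), (-51.0, 123), (-50.0, 129), (-49.0, 132), (-48.0, 134), (-47.0, 134), (-46.0, 134), (-45.0, 133), (-44.0, 133), (-43.0, 133), (-42.0, 134), (-41.0, 136), (-40.0, 137), (-39.0, 137), (-38.0, 137), (-37.0, 138), (-36.0, 139), (-35.0, 139), (-34.0, 138), (-33.0, 137), (-32.0, 135), (-31.0, 132), (-30.0, 127), (-29.0, 119), (-28.0, 112), (-27.0, 107), (-26.0, 105), (-25.0, 101), (-24.0, 85), (-23.0, 69)]
R 21 [(-60.0, 160), (-59.0, 160), (-58.0, 157), (-57.0, 151), (-56.0, 141), (-55.0, 121), (-54.0, 107), (-53.0, 110), (-52.0, 114), (-51.0, 123), (-50.0, 130), (-49.0, 133), (-48.0, 134), (-47.0, 134), (-46.0, 134), (-45.0, 134), (-44.0, 134), (-43.0, 135), (-42.0, 135), (-41.0, 135), (-40.0, 136), (-39.0, 137), (-38.0, 138), (-37.0, 138), (-36.0, 138), (-35.0, 139), (-34.0, 138), (-33.0, 137), (-32.0, 135), (-31.0, 132), (-30.0, 127), (-29.0, 120), (-28.0, 113), (-27.0, 113), (-26.0, 111), (-25.0, 101), (-24.0, 90), (-23.0, 78)]
block/tail side: x profile 
[... 2353 characters left out ...]
.0, 140), (0.0, 140), (2.0, 140), (4.0, 140), (6.0, 139), (8.0, 139), (10.0, 140), (12.0, 140), (14.0, 140), (16.0, 140), (18.0, 140), (20.0, 140), (22.0, 140), (24.0, 140), (26.0, 140), (28.0, 140), (30.0, 140), (32.0, 140), (34.0, 148), (36.0, 160), (38.0, 163), (40.0, 163), (42.0, 162)]
head [(-38.0, 165), (-37.0, 165), (-36.0, 165), (-35.0, 165), (-34.0, 165), (-33.0, 164), (-32.0, 161), (-31.0, 156), (-30.0, 147), (-29.0, 140), (-28.0, 139), (-27.0, 139), (-26.0, 139), (-25.0, 139), (26.0, 140), (27.0, 140), (28.0, 140), (29.0, 140), (30.0, 140), (31.0, 139), (32.0, 139), (33.0, 140), (34.0, 145), (35.0, 154), (36.0, 160), (37.0, 162), (38.0, 162), (39.0, 162), (40.0, 162), (41.0, 162)]
```

The leaf→shadow step lies at y = −51.2 mm at both ends, so the straight edge is at −25.2 mm and parallel: fully home, x ≈ +2 mm. The other two leaves were never touched. Hand in.

```bash
python3 -c "
from workcell import bot
print(bot.job_done())"
```

```text
the job is handed in; nothing more can be done
None
```

The job is handed in at about 32 s of 72 s: the 8 mm leaf from the tray's middle compartment lies flat and fully home in the gauged screw, its straight edge measured at y ≈ −25.2 mm; I chose it from pitches measured in the top camera picture, so the other two leaves were left in the tray and never tried on the thread.

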